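# Set the length stop with the spring gauge and load the blank

## Robot

A 6-joint arm with a two-finger parallel gripper is mounted at the origin on the work surface. World frame = base frame: x ahead of the robot, y to its left, z up, the work surface at z = 0. Lengths are in m, angles in degrees, forces in N, time in s.
With the tool pointing down it reaches from about 0.4 to 0.825 m from the base axis. Payload 7 kg.
Tool frame: the origin (TCP) lies between the finger pads; the fingertips stand 17 mm ahead of it and the grasp point (between the pads) lies 2 mm behind it; z points along the fingers, y is the line along which they close (so a half turn about z gives the same grasp; the last joint's range is limited). The gripper opens to 88 mm and grips with 3 to 60 N. Pads are 19 mm wide; open, the fingers measure 130 mm over their backs; the gripper's body (78 mm by 193 mm) begins 47 mm behind the grasp point.
Start: joints at [-57.462, 20.546, 0.682, 0, -70.136, -16.507], TCP at [0.186, -0.649, 0.244] pointing down, gripper open.
Joint ranges: [-176.03, 176.03], [-82.01, 121.73], [-58.28, 71.71], [-173.87, 95.51], [-174.79, -0.11], [-173.66, 173.66]. Speed limits (degrees/s): [136.94, 136.94, 172.46, 180, 180, 180].

## Interface

Orientations are given as a 3x3 rotation matrix whose columns are the frame's x, y, z axes.
In Python, from station import get_obs, optics, ticket gives the robot as it stands. The module is installed in compiled form; this text tells all that it offers.
- The arm moves only by the tool step_arm, never from a script. Its argument "rows" is a list of rows, each a list of 4 numbers: the shift along the tool's x, y, z in mm, then the turn about the tool's z in degrees. A call has 1 to 8 rows; each row is the pose to reach, as a shift and turn from the pose commanded when the call began, along the tool's axes at that moment; what a row does not reach only later rows make up. A row lasts 1/12 s, in which the tool goes at most 41.7 mm and 7.16 degrees, less where a joint would pass 70% of its speed; a pose out of reach is approached as far as the arm can. A call with a gripper value outside its range is refused whole. "claw" is the finger opening in mm, from 0 to 87.6, set as the call begins (left out, the last holds). The fingers move at their own pace and stop on an object; "grip_force" is the grip in N (left out, the last holds). Time passes only in rows, so rows that repeat a pose let the fingers close. It gives the time, the measured TCP pose, the force, the opening and the grip force at its end, in the units of the state.
- get_obs(): the state, without advancing time (a new reading comes with each control period).
- optics.capture(name): name is "scene" or "top" or "wrist"; returns the picture (400x640x3 uint8, red, green, blue); there is no depth.
- optics.camera_info(name): a dict with "K" (3x3 intrinsics, pixels), "world_to_cam" (4x4, takes a point from world to camera coordinates). Camera axes: x right, y up, looking along -z (the intrinsics and any distortion apply to the point x, -y, -z); pixel columns grow to the right and rows downward; lengths in m; the calibration is good to about 2 mm. A picture is of the moment at which its call begins: read the wrist's pose just before it. camera_info takes no time and is no camera call; for the wrist camera it gives the pose at the moment of the call.
- ticket.finish_job(): hands the job in; it is judged then, once.
The state is a dict: "time_s": time; "q": joint angles; "dq": joint speeds; "joint_efforts": joint torques, N m; "tool_pos": TCP position; "tool_rot": TCP orientation; "wrist_force": force on the tool from outside, world axes, zero at the start; "ft_torque": the same for the moment, N m; "grip_width": finger opening in m; "gripper_force": force on a finger pad.
Only numpy, scipy, OpenCV 4.12 (cv2) and the standard library are available. Lean on these libraries where they do the work, as an engineer would, in place of code of your own. Each camera call takes 0.05 s, during which the arm holds its last target. There are 200 camera calls.

## Task

Pull the spring gauge out by its wooden grip so that it pushes the sliding stop bar to the dark line on the lath, hold it there for a moment, then ease it all the way home without letting it snap back. The stop bar stays at the line; then lay the loose wooden blank flat on the jig, along the fence and with its end up against the stop bar, ready for sawing.

Things in the scene. Friction and masses are not known exactly. Their poses are not given: they have to be found in the camera images.
- jig: Flat plywood sawing jig, 190 (x) by 490 (y) by 18 mm, fixed to the bench. Its y is the pull direction (robot's left), x points away from the robot. Origin on the bench; the plate spans x -75..115, y -275..215, top at z 18 mm. The gauge's line is x = 55: a fixed aluminium spring barrel (diameter 50, y -270..-110, axis z 45). The work lane is the bare plate at x -75..-12, before the fence.
- fence (a point): Point on the fence's face that looks to the robot (jig -x), at the plate's top (18 mm above the bench). The fence is a low dark strip, 12 mm thick (jig x -12 to 0) and 8 mm tall (its top 26 mm above the bench), running along jig y from -116 to +210 mm with a saw kerf across it at y 0, where this point lies. Axes are the jig's.
- gauge (a joint): How far the spring gauge is pulled out of its barrel along jig +y, in m: 0 is home (fully in), 0.15 is the end of travel. A spring pulls it home with 3 N at 0, 6 N at 0.15; pushing the stop bar takes about 8 N more.
- gauge_grip (a point): Centre of the top of the gauge's upright wooden grip, a block 28 mm (x) by 30 mm (y) by 52 mm tall whose top is 86 mm above the bench. It stands on a thin steel rod (diameter 12, axis at z 45 mm) that comes out of the barrel. Take it from above, across jig x or along y. Moves with the gauge; its axes are the jig's.
- gauge_nose (a point): Front of the gauge: centre of the flat front face of the steel disc (diameter 24) at the rod's end, 60 mm ahead (jig +y) of the grip's centre and 45 mm above the bench. This face pushes the stop bar.
- stop_face (a point): Middle of the face of the stop bar that looks along jig -y, to gauge and blank. The bar is pale wood, 150 (jig x -65..85) by 24 (y) by 29 mm (31 to 60 mm above the bench), lying across work lane and gauge line; it slides along jig y with 8 N of friction and stays where pushed. It starts 10 to 35 mm ahead of the gauge's nose. Point at jig x 10, z 45.5; axes are the jig's.
- lath: White-painted flat lath 20 mm (x) by 120 mm (y) by 4 mm, fixed on the jig's far edge just beyond the end of the stop bar, with one dark line 3 mm wide across its middle. Origin under the line's middle, on the jig's top; axes parallel to the jig's. The line's y along the jig is the wanted place of the stop bar's face; it varies.
- blank: Loose pale wooden blank, 44 mm (its x) by 180 mm (its y) by 32 mm tall, 0.1 to 0.2 kg, lying flat on the bench to the robot's left. Origin in the centre of its underside. Either end may go to the stop. Hold it by its upper half, so that the fingertips clear the fence.
- duck: Bystander: carved wooden duck on a plinth, about 130 mm long and 130 mm tall. Origin under its middle.
- glue: Bystander: white glue bottle, 60 mm across and 150 mm tall. Origin under its middle.
- mallet: Bystander: wooden mallet lying down, 220 mm long, head 60 by 100 by 55 mm. Origin on the bench between head and handle.

How it is judged:
By the outcome, as a careful person would: the job done as asked, in the order asked, and still so for the second after the job is handed in, with the robot touching nothing.
It also fails if it takes over 61 s, if anything falls off the work surface, if the arm or the gripper's body presses on something with over 40 N, if the wrist force passes 120 N, or if a joint passes its speed limit or range.

## Working session

There is one attempt and no reset: what is moved stays moved. The work goes in short steps, Python scripts to look and compute and a tool call to move; the robot and the scene stay as the last step left them, time stands still between calls to the robot, and variables do not carry over. Pictures are saved under pics/ and viewed, at most 10 in all, crops included, and the job is handed in when it is done.

Besides the shell and the picture viewer there is one more tool, called after "Request:" as name([rows], argument=value, ...), one row to a line, values as JSON. step_arm: Moves the arm, as the interface text tells. Its arguments: {"type":"object","properties":{"rows":{"type":"array"},"claw":{"type":"number"},"grip_force":{"type":"number"}},"required":["rows"]}

```bash
mkdir -p pics; python3 - <<'E'
from station import get_obs, optics
import cv2,numpy as np
o=get_obs();print(o['time_s'],o['tool_pos'],o['tool_rot'],o['grip_width'])
for n in('scene','top'):
    im=optics.capture(n);cv2.imwrite(f'pics/{n}0.png',im[:,:,::-1])
    c=optics.camera_info(n);print(n,c)
E
```

```text
0.0 [ 0.18625112 -0.64829278  0.24260321] [[-9.61138531e-01 -2.76065743e-01 -6.54952451e-04]
 [-2.76066455e-01  9.61137230e-01  1.59303399e-03]
 [ 1.89717071e-04  1.71193675e-03 -9.99998517e-01]] 0.08752815876697428
scene {'K': array([[416.0962201 ,   0.        , 324.37450812],
       [  0.        , 416.0962201 , 201.30015337],
       [  0.        ,   0.        ,   1.        ]]), 'world_to_cam': array([[-0.65826068,  0.75278423, -0.00296336,  0.33897397],
       [-0.54483514, -0.47369898,  0.6919277 ,  0.22560191],
       [ 0.51946852,  0.45708334,  0.72196071, -1.57345031],
       [ 0.        ,  0.        ,  0.        ,  1.        ]])}
top {'K': array([[409.93244096,   0.        , 326.0752807 ],
       [  0.        , 409.93244096, 193.34546691],
       [  0.        ,   0.        ,   1.        ]]), 'world_to_cam': array([[-0.02613149, -0.99958701,  0.01195618,  0.01386473],
       [ 0.99630007, -0.02506227,  0.08220741, -0.55787444],
       [-0.08187381,  0.01406015,  0.99654352, -1.54678697],
       [ 0.        ,  0.        ,  0.        ,  1.        ]])}
```

View pics/top0.png

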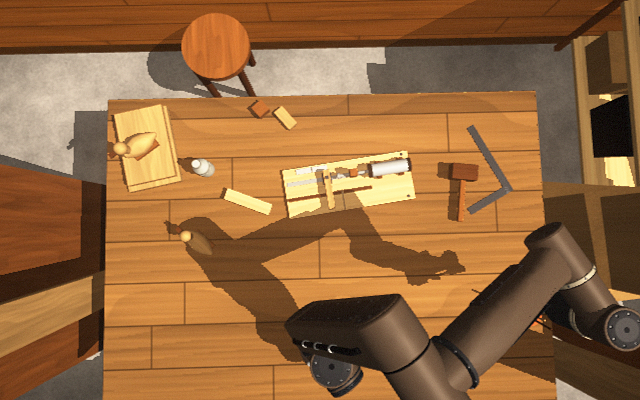

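View pics/scene0.png

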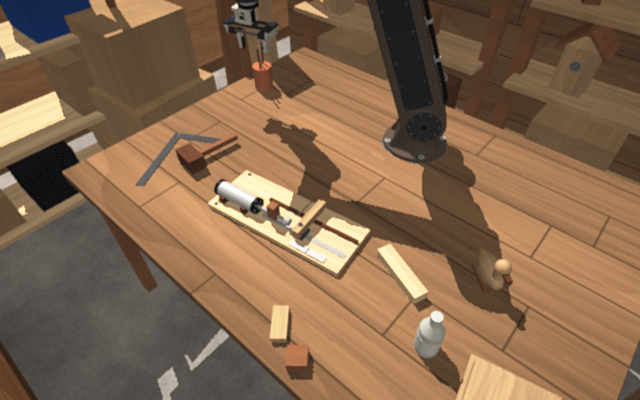

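The top view shows the jig with corners at about (281,167), (407,151), (414,199) and (288,217). The grip is near (353,172), the stop bar near (328,188), and the blank runs from (222,192) to (271,210). The scene view agrees. Next I'll get rough world positions, then a wrist view from above.

```bash
cat > h.py <<'E'
import numpy as np,cv2
from station import get_obs, optics
def ray(ci,uv,z):
    W=np.linalg.inv(ci['world_to_cam']);K=ci['K']
    d=np.array([(uv[0]-K[0,2])/K[0,0],-(uv[1]-K[1,2])/K[1,1],-1.]);d=W[:3,:3]@d;o=W[:3,3]
    return (o+d*(z-o[2])/d[2])
def proj(ci,p):
    c=ci['world_to_cam']@np.append(p,1);K=ci['K']
    return K[0,0]*c[0]/-c[2]+K[0,2],K[1,2]-K[1,1]*c[1]/-c[2]
def delta(target,yaw=None):
    o=get_obs();R=o['tool_rot'];return np.round(R.T@(np.array(target)-o['tool_pos'])*1000,1)
E
python3 - <<'E'
from h import *
c=optics.camera_info('top')
for n,uv,z in[('jTL',(281,167),.018),('jTR',(407,151),.018),('jBR',(414,199),.018),('jBL',(288,217),.018),('grip',(353,172),.086),('stop',(328,188),.06),('bl1',(222,192),.032),('bl2',(271,210),.032),('glue',(202,166),.1),('duck',(190,240),.1),('mallet',(463,172),.05)]:
    print(n,ray(c,uv,z).round(3))
o=get_obs();w=optics.camera_info('wrist');W=np.linalg.inv(w['world_to_cam']);print(w['K']);R=o['tool_rot']
print('cam in tool',R.T@(W[:3,3]-o['tool_pos']),'\n',(R.T@W[:3,:3]).round(3))
print(delta([.56,-.05,.36]))
E
```

```text
jTL [0.665 0.171 0.018]
jTR [ 0.715 -0.319  0.018]
jBR [ 0.528 -0.338  0.018]
jBL [0.472 0.147 0.018]
grip [ 0.629 -0.101  0.086]
stop [ 0.575 -0.008  0.06 ]
bl1 [0.572 0.395 0.032]
bl2 [0.499 0.21  0.032]
glue [0.663 0.45  0.1  ]
duck [0.396 0.494 0.1  ]
mallet [ 0.624 -0.522  0.05 ]
[[343.56658228   0.         316.63057267]
 [  0.         343.56658228 200.29676164]
 [  0.           0.           1.        ]]
cam in tool [ 0.08283037 -0.0003107  -0.14119814] 
 [[ 0.001  0.951  0.309]
 [ 1.    -0.    -0.001]
 [-0.001  0.309 -0.951]]
[-524.4  472.1 -116.7]
```

```bash
python3 - <<'E'
from h import *
o=get_obs();D=np.array([.60,-.05,.22])-o['tool_pos'];
for k in range(3):
    a=np.radians(196+27*k);R=np.array([[np.cos(a),np.sin(a),0],[np.sin(a),-np.cos(a),0],[0,0,-1]])
    print((R.T@D/3*1000).round(0))
E
```

```text
[-188.  154.    8.]
[-237.   52.    8.]
[-235.  -61.    8.]
```

Request:
step_arm([
  [-24,19,1,-3],
  [-47,38,2,-7],
  [-70,58,3,-10],
  [-94,77,4,-14],
  [-118,96,5,-17],
  [-141,115,6,-20],
  [-165,134,7,-24],
  [-188,154,8,-27],
])

```text
time_s: 0.77
tool_pos: [0.3251, -0.4474, 0.2352]
tool_rot: [[-0.729, -0.685, -0.0], [-0.685, 0.729, 0.0], [-0.0, 0.0, -1.0]]
wrist_force: [0.7, -0.2, 0.5]
grip_width: 0.0877
gripper_force: 0.0
```

Request:
step_arm([
  [-30,6,1,-3],
  [-59,13,2,-7],
  [-89,19,3,-10],
  [-118,26,4,-14],
  [-148,32,5,-17],
  [-178,39,6,-20],
  [-207,45,7,-24],
  [-237,52,8,-27],
])

```text
time_s: 1.43
tool_pos: [0.4627, -0.2477, 0.2274]
tool_rot: [[-0.338, -0.941, -0.0], [-0.941, 0.338, 0.0], [-0.0, 0.0, -1.0]]
wrist_force: [0.6, -0.8, 0.3]
grip_width: 0.0876
gripper_force: 0.0
```

Request:
step_arm([
  [-30,-8,1,-3],
  [-59,-15,2,-7],
  [-88,-23,3,-10],
  [-118,-30,4,-14],
  [-148,-38,5,-17],
  [-176,-46,6,-20],
  [-206,-53,7,-24],
  [-235,-61,8,-27],
])

```text
time_s: 2.1
tool_pos: [0.6003, -0.0475, 0.2192]
tool_rot: [[0.126, -0.992, -0.001], [-0.992, -0.126, 0.0], [-0.0, 0.001, -1.0]]
wrist_force: [0.3, -0.3, 0.3]
grip_width: 0.0878
gripper_force: 0.0
```

```bash
python3 - <<'E'
from h import *
o=get_obs();print(o['time_s'],o['q'].round(1),o['tool_pos'],o['tool_rot'].round(3))
import pickle
ci=optics.camera_info('wrist');im=optics.capture('wrist');cv2.imwrite('pics/w1.png',im[:,:,::-1]);pickle.dump(ci,open('w1.pkl','wb'))
E
```

```text
2.1 [ 14.   14.7 -10.9  -0.  -64.4  -6.8] [ 0.60026202 -0.04753666  0.21920761] [[ 0.126 -0.992 -0.001]
 [-0.992 -0.126  0.   ]
 [-0.     0.001 -1.   ]]
```

View pics/w1.png

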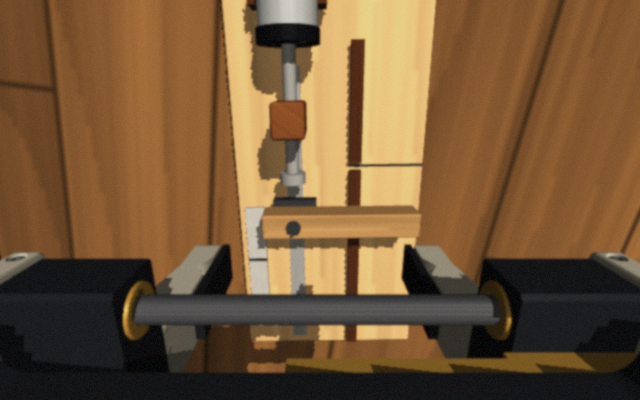

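The picture shows the grip at (288,120), nose disc at (293,180), stop bar at rows 207–238, lath line at about (258,260), and fence at columns 347–365 with the kerf at row 165.

```bash
python3 - <<'E'
import cv2
im=cv2.imread('pics/w1.png')[90:290,230:430];cv2.imwrite('pics/w1c.png',cv2.resize(im,None,fx=3,fy=3,interpolation=cv2.INTER_CUBIC))
E
```

```text
(no output)
```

View pics/w1c.png

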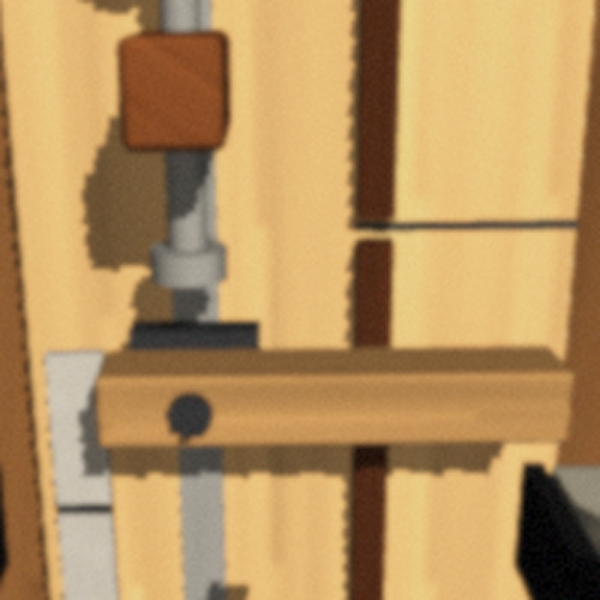

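```bash
python3 - <<'E'
from h import *
import pickle
ci=pickle.load(open('w1.pkl','rb'));im=cv2.imread('pics/w1.png');g=cv2.cvtColor(im,cv2.COLOR_BGR2GRAY).astype(float)
# fence edges per row (subpixel by max gradient)
L=[];Rr=[]
for r in list(range(55,155,5))+list(range(175,205,5)):
    d=np.diff(cv2.GaussianBlur(g,(3,3),0)[r,338:380]);l=338.5+d.argmin();e=338.5+d.argmax()
    L.append((l,r));Rr.append((e,r))
for n,P in(('L far top edge',L),('R near edge',Rr)):
    W=np.array([ray(ci,p,.026 if n[0]=='L' else .026)[:2] for p in P])
    k=np.polyfit(W[:,1],W[:,0],1);print(n,'px',P[0],P[-1],'slope deg',np.degrees(np.arctan(k[0])),'x at y=0',k[1],'res',np.std(W[:,0]-np.polyval(k,W[:,1])))
for r in range(40,60,4):print(r,g[r,340:375].astype(int))
print('lath col 253-263 rows 250-270',g[250:270,252:264].mean(1).astype(int))
print('kerf', g[158:172,385:410].mean(1).astype(int))
print('bar col 330-345',g[195:245,325:343].mean(1).astype(int))
print('nose col 288-298',g[165:212,288:298].mean(1).astype(int))
E
```

```text
L far top edge px (np.float64(347.5), 55) (np.float64(345.5), 200) slope deg -8.000621752401498 x at y=0 0.5647820503968937 res 0.0005251415094139814
R near edge px (np.float64(364.5), 55) (np.float64(359.5), 200) slope deg -7.991191047340549 x at y=0 0.5502536843940254 res 0.0002740871622585225
40 [195 195 195 195 193 193 196 195 193 186 159 112  77  68  66  70  68  71
  72  73  71  71  70  80 122 175 202 209 211 206 208 206 204 206 203]
44 [198 197 196 197 195 192 195 194 185 172 127  73  55  47  50  51  52  53
  55  51  52  56  60  69 115 179 200 208 208 210 208 206 204 205 200]
48 [197 195 194 192 193 192 175 139  99  85  68  47  51  52  53  52  50  54
  57  52  55  58  56  78 125 183 205 208 208 207 208 204 203 204 204]
52 [198 196 192 196 194 195 193 175 131  94  65  49  48  50  50  53  54  55
  52  54  55  57  56  78 127 182 204 206 208 207 207 205 206 202 202]
56 [196 196 194 196 194 196 184 148 107  85  65  53  50  54  51  56  54  53
  50  53  55  56  60  79 127 182 202 208 210 209 206 204 203 202 202]
lath col 253-263 rows 250-270 [193 194 194 194 196 194 190 169 121  75  98 151 182 192 193 193 192 193
 193 194]
kerf [200 201 200 197 185 150  99  92 140 183 198 199 200 200]
bar col 330-345 [194 193 193 194 194 193 194 194 193 189 173 139 110 101  99 101 100  99
 101 113 135 148 146 140 138 137 139 140 143 145 148 152 156 161 165 165
 162 160 158 157 157 151 131 104  90  88  89  89  89  90]
nose col 288-298 [150 150 150 149 148 149 148 145 136 133 141 153 158 158 158 159 157 158
 158 152 134 101  79  73  71  71  72  72  74  79  82  73  49  36  37  44
  51  54  55  56  63  77  93  97  99 100 101]
```

The crop shows the bar's face top edge at row ≈214, the lath line at row ≈259, the nose front rim at row ≈186, and the grip top at crop (120–228, 33–150).

```bash
cat >> h.py <<'E'
A=np.radians(8.0);JX=np.array([np.cos(A),np.sin(A),0]);JY=np.array([-np.sin(A),np.cos(A),0])
JO=np.zeros(3)
try: JO=np.load('jo.npy')
except Exception: pass
def toj(p): p=np.asarray(p)-JO; return np.array([JX@p,JY@p,p[2]])*1000
def tow(j): j=np.asarray(j)/1000; return JO+JX*j[0]+JY*j[1]+np.array([0,0,j[2]])
E
python3 - <<'E'
from h import *
import h,pickle
ci=pickle.load(open('w1.pkl','rb'))
k=ray(ci,(397,164.6),.018)
# fence near edge x=.5503 at y=0, direction JY
f0=np.array([.55025,0,0]);t=JY@(k-f0);F=f0+JY*t
h.JO=F+JX*.012;np.save('jo.npy',h.JO);print('JO',h.JO)
for n,uv,z in[('line',(258,259.2),.022),('bartop',(334,214.7),.060),('barbot',(334,205.8),.031),('bar end L',(263,213),.06),('bar end R',(420,214),.06),('nose',(293,185.6),.057),
 ('gripL',(270.5,119),.086),('gripR',(305.5,119),.086),('gripback',(288,101),.086),('gripfront',(288,140),.086)]:
    print(n,toj(ray(ci,uv,z)).round(1))
print('tcp',toj(get_obs()['tool_pos']))
E
```

```text
JO [ 0.57101224 -0.06150744  0.        ]
line [ 97.5 102.9  22. ]
bartop [16.2 37.7 60. ]
barbot [14.8 38.9 31. ]
bar end L [82.3 35.2 60. ]
bar end R [-63.9  38.   60. ]
nose [53.7  9.9 57. ]
gripL [ 67.3 -52.2  86. ]
gripR [ 40.  -51.9  86. ]
gripback [ 53.1 -65.6  86. ]
gripfront [ 54.2 -35.8  86. ]
tcp [ 34.33653505  12.5699694  218.62632247]
```

```bash
python3 - <<'E'
from h import *
print(delta(tow([54.5,-51,64])), get_obs()['time_s'])
E
```

```text
[ 63.4 -20.6 154.6] 2.15
```

Request:
step_arm([
  [16,-5,20,-0.8],
  [32,-10,45,-0.8],
  [48,-15,70,-0.8],
  [63,-21,95,-0.8],
  [63,-21,115,-0.8],
  [63,-21,135,-0.8],
  [63,-21,150,-0.8],
  [63,-21,155,-0.8],
], claw=70)

```text
time_s: 2.82
tool_pos: [0.6265, -0.1093, 0.0613]
tool_rot: [[0.135, -0.991, -0.005], [-0.991, -0.135, -0.0], [-0.001, 0.005, -1.0]]
wrist_force: [-1.3, -0.3, -0.4]
grip_width: 0.0701
gripper_force: 0.0
```

Request:
step_arm([
  [0,0,0,0],
  [0,0,0,0],
  [0,0,0,0],
  [0,0,0,0],
  [0,0,0,0],
  [0,0,0,0],
], claw=15, grip_force=40)

```text
time_s: 3.32
tool_pos: [0.6288, -0.1089, 0.0654]
tool_rot: [[0.136, -0.991, 0.001], [-0.991, -0.136, 0.0], [0.0, -0.001, -1.0]]
wrist_force: [-1.1, -0.9, 0.9]
grip_width: 0.0357
gripper_force: 0.0
```

```bash
python3 - <<'E'
from h import *
o=get_obs();print(o['time_s'],toj(o['tool_pos']),o['grip_width'],o['gripper_force'],o['wrist_force'],o['tool_rot'][:,0])
E
```

```text
3.3167 [ 50.65359806 -54.94998724  65.421518  ] 0.0357385920722849 0.0 [-1.14325373 -0.93157522  0.91820735] [ 1.36393051e-01 -9.90654801e-01  3.37553340e-05]
```

Request:
step_arm([
  [-2,-3.5,1,0],
  [-2,-3.5,1,0],
  [-2,-3.5,1,0],
  [-2,-3.5,1,0],
  [-2,-3.5,1,0],
  [-2,-3.5,1,0],
])

```text
time_s: 3.82
tool_pos: [0.6314, -0.1066, 0.0641]
tool_rot: [[0.136, -0.991, -0.0], [-0.991, -0.136, -0.0], [0.0, 0.001, -1.0]]
wrist_force: [-3.6, -0.5, 6.1]
grip_width: 0.0278
gripper_force: 40.0
```

```bash
python3 - <<'E'
from h import *
o=get_obs();print(o['time_s'],toj(o['tool_pos']),o['grip_width'],o['gripper_force'],o['wrist_force'])
E
```

```text
3.8167 [ 53.53901335 -53.05704547  64.13623446] 0.027844434497856632 39.99960958957672 [-3.5739075  -0.48529176  6.05068533]
```

Request:
step_arm([
  [-5,0,0,0],
  [-13,0,0,0],
  [-22,0,0,0],
  [-30,0,0,0],
  [-38,0,0,0],
  [-46,0,0,0],
  [-54,0,0,0],
  [-60,0,0,0],
])

```text
time_s: 4.48
tool_pos: [0.6234, -0.0487, 0.0642]
tool_rot: [[0.136, -0.991, -0.0], [-0.991, -0.136, -0.002], [0.002, 0.001, -1.0]]
wrist_force: [0.1, -13.0, 3.4]
grip_width: 0.0274
gripper_force: 40.0
```

Request:
step_arm([
  [-4,0,0,0],
  [-8,0,0,0],
  [-12,0,0,0],
  [-16,0,0,0],
  [-20,0,0,0],
  [-24,0,0,0],
  [-26,0,0,0],
  [-26,0,0,0],
])

```text
time_s: 5.15
tool_pos: [0.6198, -0.0229, 0.0642]
tool_rot: [[0.136, -0.991, -0.0], [-0.991, -0.136, -0.002], [0.002, 0.001, -1.0]]
wrist_force: [-0.4, -11.0, 4.5]
grip_width: 0.028
gripper_force: 40.0
```

```bash
python3 - <<'E'
from h import *
import pickle
o=get_obs();print(o['time_s'],toj(o['tool_pos']),o['grip_width'],o['gripper_force'],o['wrist_force'])
ci=optics.camera_info('wrist');im=optics.capture('wrist');cv2.imwrite('pics/w2.png',im[:,:,::-1]);pickle.dump(ci,open('w2.pkl','wb'))
print([np.round(proj(ci,tow(p))) for p in([97.5,103,22],[80,96,60],[-60,96,60])])
E
```

```text
5.15 [53.68803382 31.3967757  64.18503359] 0.028017383813711945 40.000839829444885 [ -0.4001811  -10.98393814   4.45134112]
[array([251., 342.]), array([270., 381.]), array([531., 380.])]
```

View pics/w2.png

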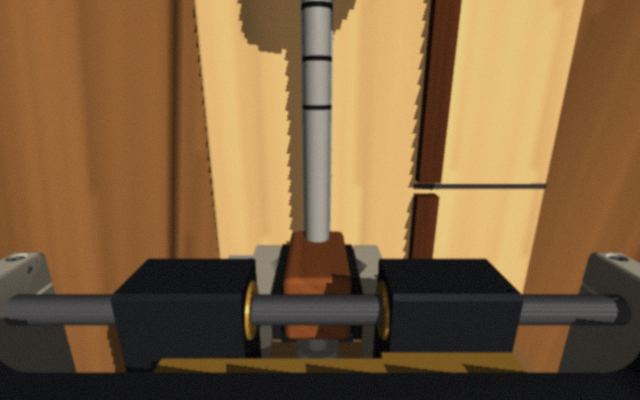

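The image shows the grip held and the bar hidden behind the gripper, with the kerf at row 186. I'll finish the pull by measured travel (TCP jig y ≈ 40) and hold there.

Request:
step_arm([
  [-2,0,0,0],
  [-4,0,0,0],
  [-6,0,0,0],
  [-8,0,0,0],
  [-8,0,0,0],
  [-8,0,0,0],
])

```text
time_s: 5.7
tool_pos: [0.6187, -0.0152, 0.0642]
tool_rot: [[0.136, -0.991, -0.001], [-0.991, -0.136, -0.002], [0.002, 0.001, -1.0]]
wrist_force: [-0.8, -10.9, 3.9]
grip_width: 0.0277
gripper_force: 40.0
```

```bash
python3 - <<'E'
from h import *
import pickle
ci=pickle.load(open('w2.pkl','rb'))
g=cv2.cvtColor(cv2.imread('pics/w2.png'),cv2.COLOR_BGR2GRAY);c=g[178:194,470:490].mean(1);r=178+c.argmin()
print('kerf y',toj(ray(ci,(480,r),.018)),'row',r)
o=get_obs();print(o['time_s'],toj(o['tool_pos']),o['wrist_force'])
E
```

```text
kerf y [-37.65861622  -0.18579328  18.        ] row 186
5.7 [53.70250137 39.17544921 64.1711813 ] [ -0.79448769 -10.86678487   3.88787661]
```

Request:
step_arm([
  [-1,0,0,0],
  [-1,0,0,0],
  [-1,0,0,0],
  [-1,0,0,0],
  [-1,0,0,0],
  [-1,0,0,0],
  [-1,0,0,0],
  [-1,0,0,0],
])

```text
time_s: 6.37
tool_pos: [0.6186, -0.0144, 0.0642]
tool_rot: [[0.136, -0.991, -0.001], [-0.991, -0.136, -0.002], [0.002, 0.001, -1.0]]
wrist_force: [-0.1, -11.7, 2.8]
grip_width: 0.028
gripper_force: 40.0
```

Request:
step_arm([
  [0,0,0,0],
  [0,0,0,0],
  [0,0,0,0],
  [0,0,0,0],
  [0,0,0,0],
  [0,0,0,0],
  [0,0,0,0],
  [0,0,0,0],
])

```text
time_s: 7.03
tool_pos: [0.6187, -0.0144, 0.0642]
tool_rot: [[0.136, -0.991, -0.0], [-0.991, -0.136, -0.002], [0.002, 0.001, -1.0]]
wrist_force: [-1.3, -11.8, 4.4]
grip_width: 0.0277
gripper_force: 40.0
```

Request:
step_arm([
  [3,0,0,0],
  [7,0,0,0],
  [12,0,0,0],
  [17,0,0,0],
  [22,0,0,0],
  [27,0,0,0],
  [32,0,0,0],
  [37,0,0,0],
])

```text
time_s: 7.7
tool_pos: [0.6236, -0.0499, 0.0642]
tool_rot: [[0.136, -0.991, -0.0], [-0.991, -0.136, -0.001], [0.001, 0.001, -1.0]]
wrist_force: [-3.0, -3.8, 6.0]
grip_width: 0.0278
gripper_force: 40.0
```

Request:
step_arm([
  [5,0,0,0],
  [10,0,0,0],
  [15,0,0,0],
  [20,0,0,0],
  [25,0,0,0],
  [30,0,0,0],
  [34,0,0,0],
  [38,0,0,0],
])

```text
time_s: 8.37
tool_pos: [0.6288, -0.0875, 0.0642]
tool_rot: [[0.136, -0.991, -0.0], [-0.991, -0.136, -0.001], [0.001, 0.0, -1.0]]
wrist_force: [-3.1, -3.8, 5.2]
grip_width: 0.028
gripper_force: 40.0
```

Request:
step_arm([
  [3,0,0,0],
  [6,0,0,0],
  [8,0,0,0],
  [10,0,0,0],
  [12,0,0,0],
  [13,0,0,0],
  [14,0,0,0],
  [14,0,0,0],
])

```text
time_s: 9.03
tool_pos: [0.6307, -0.1012, 0.0642]
tool_rot: [[0.136, -0.991, -0.0], [-0.991, -0.136, -0.001], [0.001, 0.0, -1.0]]
wrist_force: [-2.3, -4.6, 4.9]
grip_width: 0.028
gripper_force: 40.0
```

```bash
python3 - <<'E'
from h import *
o=get_obs();print(o['time_s'],toj(o['tool_pos']),o['wrist_force'],o['grip_width'])
E
```

```text
9.0333 [ 53.59492143 -47.6645987   64.16940544] [-2.25977446 -4.60492681  4.9248609 ] 0.028047967232028185
```

Request:
step_arm([
  [1,0,0,0],
  [2,0,0,0],
  [3,0,0,0],
  [4,0,0,0],
  [5,0,0,0],
  [6,0,0,0],
  [6,0,0,0],
  [6,0,0,0],
])

```text
time_s: 9.7
tool_pos: [0.6315, -0.1066, 0.0641]
tool_rot: [[0.136, -0.991, -0.0], [-0.991, -0.136, -0.0], [0.0, 0.0, -1.0]]
wrist_force: [-2.9, -0.6, 5.7]
grip_width: 0.0278
gripper_force: 40.0
```

```bash
python3 - <<'E'
from h import *
o=get_obs();print(o['time_s'],toj(o['tool_pos']),o['wrist_force'],o['grip_width'])
E
```

```text
9.7 [ 53.59294034 -53.0363872   64.14303142] [-2.9499896  -0.55872212  5.70085616] 0.027848714143909454
```

Request:
step_arm([
  [0,0,0,0],
  [0,0,0,0],
  [0,0,0,0],
  [0,0,0,0],
  [0,0,0,0],
  [0,0,0,0],
], claw=70)

```text
time_s: 10.2
tool_pos: [0.6317, -0.1065, 0.0634]
tool_rot: [[0.136, -0.991, -0.0], [-0.991, -0.136, 0.0], [-0.0, 0.0, -1.0]]
wrist_force: [-0.3, -1.1, -0.2]
grip_width: 0.0624
gripper_force: 0.0
```

Request:
step_arm([
  [0,0,-10,0],
  [0,0,-30,0],
  [0,0,-55,0],
  [-15,5,-85,0],
  [-35,10,-115,0],
  [-60,15,-140,0],
  [-80,20,-155,0],
  [-85,20,-160,0],
])

```text
time_s: 10.87
tool_pos: [0.6007, -0.0229, 0.2282]
tool_rot: [[0.138, -0.99, 0.006], [-0.99, -0.138, 0.001], [-0.001, -0.006, -1.0]]
wrist_force: [-0.0, -0.5, 0.6]
grip_width: 0.07
gripper_force: 0.0
```

Request:
step_arm([
  [0,0,0,0],
  [0,0,0,0],
  [0,0,0,0],
])

```text
time_s: 11.12
tool_pos: [0.5999, -0.0257, 0.2225]
tool_rot: [[0.136, -0.991, -0.002], [-0.991, -0.136, -0.0], [0.0, 0.002, -1.0]]
wrist_force: [0.3, 0.3, -0.6]
grip_width: 0.0696
gripper_force: 0.0
```

```bash
python3 - <<'E'
from h import *
import pickle
o=get_obs();print(o['time_s'],toj(o['tool_pos']),o['grip_width'])
ci=optics.camera_info('wrist');im=optics.capture('wrist');cv2.imwrite('pics/w3.png',im[:,:,::-1]);pickle.dump(ci,open('w3.pkl','wb'))
t=optics.capture('top');cv2.imwrite('pics/t3.png',t[:,:,::-1])
print([np.round(proj(ci,tow(p))) for p in([97.5,103,22],[80,103,60],[-60,103,60],[-37,0,18])])
a=cv2.resize(im[60:310,220:440],None,fx=2.4,fy=2.4,interpolation=cv2.INTER_CUBIC)
cv2.imwrite('pics/w3c.png',a[:,:,::-1])
E
```

```text
11.1167 [ 33.54888285  31.47411531 222.49935129] 0.06963009768460733
[array([259., 239.]), array([270., 256.]), array([413., 255.]), array([388., 143.])]
```

View pics/w3c.png

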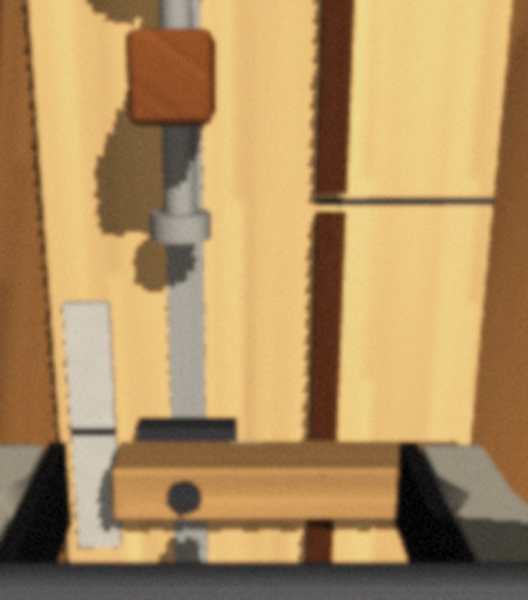

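The view shows the gauge home (nose at crop row 240), the lath line at crop row 432, and the bar's upper face edge at crop row ≈468.

```bash
python3 - <<'E'
from h import *
import pickle
ci=pickle.load(open('w3.pkl','rb'));g=cv2.cvtColor(cv2.imread('pics/w3.png'),cv2.COLOR_BGR2GRAY).astype(float)
def dip(c,r0): w=np.clip(c.max()-20-c,0,None);return r0+(w*np.arange(len(c))).sum()/w.sum()
l=dip(g[233:246,252:266].mean(1),233);k=dip(g[137:150,385:400].mean(1),137)
print('line',l,toj(ray(ci,(259,l),.022)),'kerf',k,toj(ray(ci,(392,k),.018)))
b=g[236:265,320:345].mean(1);print(b.astype(int))
d=np.diff(b);t=236.5+d[12:24].argmax()+12;u=236.5+d[:16].argmin();print('top',t,toj(ray(ci,(332,t),.06)),'bot',u,toj(ray(ci,(332,u),.031)))
n=g[140:170,290:300].mean(1);print('nose rows',n.astype(int))
# blank in top view
t=cv2.imread('pics/t3.png');c=optics.camera_info('top');hsv=cv2.cvtColor(t,cv2.COLOR_BGR2HSV)
roi=hsv[180:225,205:282];print(hsv[200,246],hsv[215,225])
m=((roi[...,2]>200)&(roi[...,1]<150)).astype(np.uint8)
cs=max(cv2.findContours(m,0,1)[0],key=cv2.contourArea)+np.array([205,180]);P=cv2.boxPoints(cv2.minAreaRect(cs))
W=np.array([ray(c,p,.032) for p in P]);print(P,W.round(3),W.mean(0))
for i in range(2):
    e=W[i+1]-W[i];print(np.linalg.norm(e),np.degrees(np.arctan2(e[1],e[0])))
E
```

```text
line 239.48342191850165 [ 97.21880349 103.02486941  22.        ] kerf 143.40109497738632 [-41.34201454  -0.07325759  18.        ]
[195 194 195 195 195 194 189 172 136 109 103 101 101 103 104 103 102 104
 119 141 155 153 146 143 142 143 145 149 152]
top 254.5 [ 19.63660912 102.01553506  60.        ] bot 243.5 [ 18.33522055 103.84445421  31.        ]
nose rows [153 153 153 153 154 153 152 151 147 142 146 156 162 162 164 163 163 163
 162 160 151 127  95  78  76  76  77  75  76  75]
[ 13 121  74] [ 15 167 191]
[[223.15326 198.32846]
 [227.06567 187.56934]
 [243.76642 193.64233]
 [239.854   204.40146]] [[0.548 0.39  0.032]
 [0.589 0.375 0.032]
 [0.564 0.312 0.032]
 [0.523 0.327 0.032]] [0.55611578 0.35129294 0.032     ]
0.04331478333966066 -20.328321935625922
0.06775648262710067 -111.4248831895129
```

```bash
python3 - <<'E'
from h import *
print(delta([.547,.333,.22]))
E
```

```text
[-362.8    3.8    2.1]
```

Request:
step_arm([
  [-20,0,0,2],
  [-45,0,0,4],
  [-70,0,0,6],
  [-96,1,0,8],
  [-122,1,1,10],
  [-148,2,1,12],
  [-174,2,1,14],
  [-180,2,1,15],
])

```text
time_s: 11.88
tool_pos: [0.5735, 0.1551, 0.2214]
tool_rot: [[-0.126, -0.992, -0.001], [-0.992, 0.126, -0.001], [0.001, 0.001, -1.0]]
wrist_force: [0.3, -1.4, 0.4]
grip_width: 0.07
gripper_force: 0.0
```

```bash
python3 - <<'E'
from h import *
print(delta([.547,.333,.22]))
E
```

```text
[-173.1   48.7    1.3]
```

Request:
step_arm([
  [-20,6,0,2],
  [-45,12,0,4],
  [-70,20,0,6],
  [-96,27,0,8],
  [-122,34,1,10],
  [-148,42,1,12],
  [-165,47,1,14],
  [-173,49,1,14.4],
])

```text
time_s: 12.55
tool_pos: [0.5465, 0.3322, 0.22]
tool_rot: [[-0.369, -0.93, -0.001], [-0.93, 0.369, -0.001], [0.002, 0.001, -1.0]]
wrist_force: [-0.2, 0.2, -0.1]
grip_width: 0.0699
gripper_force: 0.0
```

Request:
step_arm([
  [0,0,0,0],
  [0,0,0,0],
  [0,0,0,0],
])

```text
time_s: 12.8
tool_pos: [0.5469, 0.3296, 0.2211]
tool_rot: [[-0.368, -0.93, -0.001], [-0.93, 0.368, -0.001], [0.001, 0.0, -1.0]]
wrist_force: [0.6, -0.5, -0.6]
grip_width: 0.0698
gripper_force: 0.0
```

```bash
python3 - <<'E'
from h import *
import pickle
o=get_obs();print(o['time_s'],o['tool_pos'],o['q'].round(0))
ci=optics.camera_info('wrist');im=optics.capture('wrist')[:,:,::-1];cv2.imwrite('pics/w4.png',im);pickle.dump(ci,open('w4.pkl','wb'))
hsv=cv2.cvtColor(np.ascontiguousarray(im),cv2.COLOR_BGR2HSV);print(hsv[150,316],hsv[150,200],hsv[150,450])
E
```

```text
12.8 [0.54692534 0.32960394 0.22105839] [ 49.  18.  -6.   0. -66. -70.]
[ 23 101 248] [ 14 164 177] [ 15 165 141]
```

View pics/w4.png

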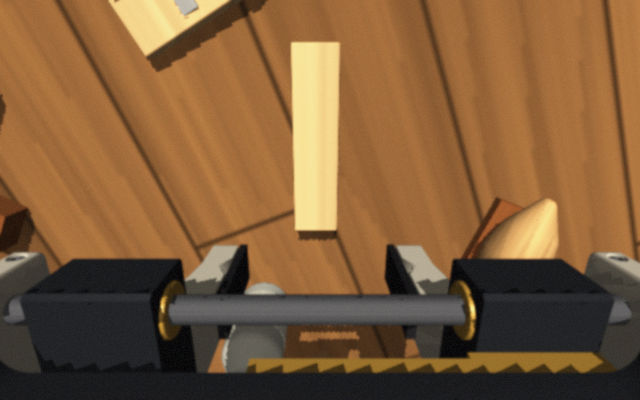

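The picture shows the blank's top face from (291–340, 42) to (295–338, 230), clear of the glue bottle and the duck.

```bash
cat > bl.py <<'E'
from h import *
import pickle
ci=pickle.load(open('w4.pkl','rb'));im=cv2.imread('pics/w4.png');hsv=cv2.cvtColor(im,cv2.COLOR_BGR2HSV)
m=((hsv[...,2]>195)&(hsv[...,1]<140)).astype(np.uint8);m[:,:260]=0;m[:,370:]=0;m[245:]=0
cs=max(cv2.findContours(m,0,1)[0],key=cv2.contourArea)
W=np.array([ray(ci,p[0]+.0,.032)[:2]*1000 for p in cs],np.float32)
r=cv2.minAreaRect(W);P=cv2.boxPoints(r);print(r)
L=max(r[1]);e=[P[i+1]-P[i] for i in range(2)];e=max(e,key=np.linalg.norm)
e=e if e[1]>0 else -e;a=np.degrees(np.arctan2(e[1],e[0]));print('axis deg',a)
c=np.array(r[0])/1000;o=get_obs();R=o['tool_rot'];x=np.degrees(np.arctan2(R[1,0],R[0,0]))
print('tool x',x,'turn(tool)',-( (a-180)-x ),'delta',delta([c[0],c[1],.029]),o['tool_pos'])
E
python3 bl.py
```

```text
((536.8163452148438, 297.27008056640625), (177.71571350097656, 43.17613220214844), 68.48310089111328)
axis deg 68.48311
tool x -111.60355028288296 turn(tool) -0.08665880339077603 delta [ 33.6  -2.4 192.4] [0.54700077 0.32954578 0.22134998]
```

Request:
step_arm([
  [10,-1,25,0],
  [22,-2,55,0],
  [33,-2,85,0],
  [34,-2,115,0],
  [34,-2,140,0],
  [34,-2,160,0],
  [34,-2,175,0],
  [34,-2,180,0],
])

```text
time_s: 13.52
tool_pos: [0.5352, 0.2963, 0.0392]
tool_rot: [[-0.369, -0.929, -0.003], [-0.929, 0.369, -0.003], [0.003, 0.002, -1.0]]
wrist_force: [-1.4, 0.1, -1.4]
grip_width: 0.0698
gripper_force: 0.0
```

Request:
step_arm([
  [0,0,6,0],
  [0,0,11,0],
  [0,0,12,0],
  [0,0,12,0],
])

```text
time_s: 13.85
tool_pos: [0.5364, 0.2985, 0.03]
tool_rot: [[-0.368, -0.93, 0.001], [-0.93, 0.368, 0.0], [-0.001, -0.0, -1.0]]
wrist_force: [-0.7, -0.2, -0.2]
grip_width: 0.0697
gripper_force: 0.0
```

```bash
python3 - <<'E'
from h import *
o=get_obs();print(o['time_s'],delta([.5368,.2973,.029]),o['wrist_force'],o['grip_width'])
E
```

```text
13.85 [ 0.9 -0.8  1. ] [-0.74544813 -0.17767676 -0.19926571] 0.06974440984468128
```

Request:
step_arm([
  [1,-1,1,0],
  [1,-1,1,0],
  [1,-1,1,0],
  [1,-1,1,0],
  [1,-1,1,0],
  [1,-1,1,0],
  [1,-1,1,0],
  [1,-1,1,0],
], claw=30, grip_force=25)

```text
time_s: 14.52
tool_pos: [0.5366, 0.2973, 0.0289]
tool_rot: [[-0.367, -0.93, 0.0], [-0.93, 0.367, 0.0], [-0.0, -0.0, -1.0]]
wrist_force: [-2.2, -0.4, 3.9]
grip_width: 0.0432
gripper_force: 25.0
```

Request:
step_arm([
  [0,0,0,0],
  [0,0,-5,0],
  [0,0,-20,0],
  [0,0,-45,0],
  [0,0,-70,0],
  [0,0,-95,0],
  [0,0,-110,0],
  [0,0,-110,0],
])

```text
time_s: 15.18
tool_pos: [0.5382, 0.2982, 0.1425]
tool_rot: [[-0.367, -0.93, 0.005], [-0.93, 0.367, 0.004], [-0.005, -0.003, -1.0]]
wrist_force: [0.6, 1.0, -1.3]
grip_width: 0.0441
gripper_force: 25.0
```

```bash
python3 - <<'E'
from h import *
o=get_obs();R=o['tool_rot'];print(o['time_s'],o['tool_pos'],o['wrist_force'],o['grip_width'],o['gripper_force'])
T=tow([-38,-15,139]);print(T,delta(T),'turn',-(-82-np.degrees(np.arctan2(R[1,0],R[0,0]))))
E
```

```text
15.1833 [0.53821195 0.29823988 0.14254343] [ 0.55210734  1.03255891 -1.25490938] 0.04410641230747842 24.999966323375702
[ 0.53546965 -0.08165004  0.139     ] [ 354.4 -136.9    2.1] turn -29.54027978508195
```

Request:
step_arm([
  [15,-6,0,-2],
  [38,-15,0,-4],
  [62,-24,0,-6],
  [86,-33,0,-8],
  [110,-42,0,-10],
  [134,-52,0,-12],
  [158,-61,0,-14],
  [175,-68,0,-15],
])

```text
time_s: 15.85
tool_pos: [0.5344, 0.1072, 0.1376]
tool_rot: [[-0.113, -0.994, -0.002], [-0.994, 0.113, -0.001], [0.001, 0.002, -1.0]]
wrist_force: [-0.4, 0.6, -2.3]
grip_width: 0.0438
gripper_force: 25.0
```

Request:
step_arm([
  [0,0,0,0],
  [0,0,0,0],
])

```text
time_s: 16.02
tool_pos: [0.535, 0.1081, 0.1379]
tool_rot: [[-0.117, -0.993, -0.001], [-0.993, 0.117, -0.0], [0.001, 0.001, -1.0]]
wrist_force: [0.6, 0.4, -1.4]
grip_width: 0.0437
gripper_force: 25.0
```

```bash
python3 - <<'E'
from h import *
o=get_obs();R=o['tool_rot']
T=tow([-38,-10,139]);print(delta(T),'turn',-(-82-np.degrees(np.arctan2(R[1,0],R[0,0]))))
E
```

```text
[183.6 -21.3  -1. ] turn -14.692936118823795
```

Request:
step_arm([
  [15,-2,0,-2],
  [40,-5,0,-4],
  [66,-8,0,-6],
  [92,-11,0,-8],
  [118,-14,0,-10],
  [144,-17,0,-12],
  [168,-19,0,-14],
  [183,-21,0,-14.7],
])

```text
time_s: 16.68
tool_pos: [0.5351, -0.076, 0.138]
tool_rot: [[0.143, -0.99, -0.001], [-0.99, -0.143, -0.0], [-0.0, 0.001, -1.0]]
wrist_force: [0.1, -0.4, -1.8]
grip_width: 0.0437
gripper_force: 25.0
```

Request:
step_arm([
  [0,0,0,0],
  [0,0,0,0],
  [0,0,0,0],
])

```text
time_s: 16.93
tool_pos: [0.5355, -0.0742, 0.1382]
tool_rot: [[0.141, -0.99, -0.0], [-0.99, -0.141, 0.0], [-0.0, 0.0, -1.0]]
wrist_force: [0.5, 0.0, -2.5]
grip_width: 0.044
gripper_force: 25.0
```

```bash
python3 - <<'E'
from h import *
o=get_obs();R=o['tool_rot'];print(toj(o['tool_pos']),o['time_s'])
T=tow([-37,5,50]);print(delta(T),'turn',-(-82-np.degrees(np.arctan2(R[1,0],R[0,0]))))
im=optics.capture('wrist')[:,:,::-1];cv2.imwrite('pics/w5.png',im)
E
```

```text
[-36.90456734  -7.59376377 138.21147912] 16.9333
[-12.6   0.   88.2] turn 0.11423724462430584
```

View pics/w5.png

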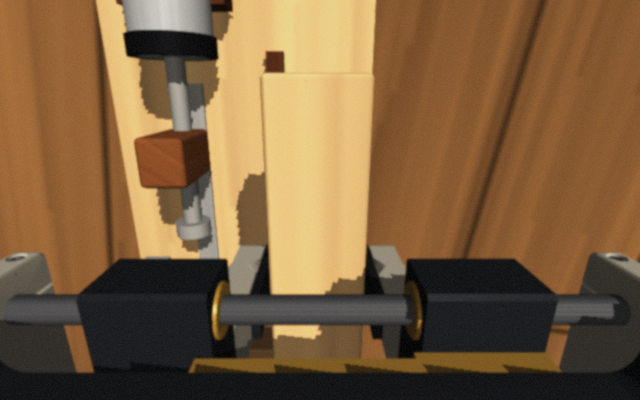

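The blank is held level and parallel to the jig, its rear end at row 73 and columns 264–374, with the gauge home. Next I'll check where its end sits and lower it.

Request:
step_arm([
  [-5,0,15,0.1],
  [-10,0,35,0.1],
  [-12,0,52,0.1],
  [-12,0,66,0.1],
  [-12,0,76,0.1],
  [-12,0,83,0.1],
  [-12,0,86,0.1],
  [-12,0,86,0.1],
])

```text
time_s: 17.65
tool_pos: [0.5337, -0.0627, 0.0522]
tool_rot: [[0.14, -0.99, -0.001], [-0.99, -0.14, -0.0], [0.0, 0.001, -1.0]]
wrist_force: [-0.0, -0.2, -1.7]
grip_width: 0.0441
gripper_force: 25.0
```

Request:
step_arm([
  [0,0,0,0],
  [0,0,0,0],
])

```text
time_s: 17.82
tool_pos: [0.5344, -0.0629, 0.0533]
tool_rot: [[0.14, -0.99, 0.001], [-0.99, -0.14, 0.0], [0.0, -0.001, -1.0]]
wrist_force: [0.2, -0.2, -1.0]
grip_width: 0.0439
gripper_force: 25.0
```

```bash
python3 - <<'E'
from h import *
o=get_obs();R=o['tool_rot'];print(toj(o['tool_pos']),o['time_s'],o['wrist_force'],'turn',-(-82-np.degrees(np.arctan2(R[1,0],R[0,0]))))
ci=optics.camera_info('wrist');im=optics.capture('wrist')[:,:,::-1];cv2.imwrite('pics/w6.png',im)
g=cv2.cvtColor(np.ascontiguousarray(im),cv2.COLOR_BGR2GRAY).astype(int)
zt=o['tool_pos'][2]+.003
pu=proj(ci,tow([toj(o['tool_pos'])[0],toj(o['tool_pos'])[1]-90,zt*1000]));print('pred rear px',pu)
c=g[40:110,305:330].mean(1).astype(int);print(c)
row=g[200:210].mean(0).astype(int);print(row[250:280],row[360:385])
for u in(0,):
  r=40.5+np.abs(np.diff(c)).argmax();print('rear',r,toj(ray(ci,(318,r),zt)))
E
```

```text
[-36.48052007   3.76711995  53.30275162] 17.8167 [ 0.22935409 -0.16577755 -0.96596902] turn 0.03802427887546855
pred rear px (np.float64(320.22394360128055), np.float64(72.31516130072966))
[201 202 201 201 201 201 201 202 201 201 201 201 201 201 201 201 201 201
 201 200 201 201 201 201 201 201 201 201 201 201 201 199 194 193 201 205
 205 202 200 200 199 199 199 199 199 200 200 199 199 199 200 200 200 199
 199 200 200 200 200 199 199 200 199 200 199 199 200 200 200 200]
[ 66  55  52  50  48  44  39  33  26  23  23  23  22  22  29  54 101 143
 174 191 200 203 203 203 202 202 202 201 201 200] [191 190 190 188 187 181 173 169 174 188 193 193 191 190 188 188 190 190
 191 190 190 191 191 192 194]
rear 73.5 [-35.64267124 -85.81215678  56.30275162]
```

Request:
step_arm([
  [0,0,2,0],
  [0,0,4,0],
  [0,0,5,0],
  [0,0,6,0],
  [0,0,6,0],
])

```text
time_s: 18.28
tool_pos: [0.5337, -0.063, 0.0468]
tool_rot: [[0.14, -0.99, -0.0], [-0.99, -0.14, -0.0], [0.0, 0.0, -1.0]]
wrist_force: [-1.0, -0.0, 3.1]
grip_width: 0.0437
gripper_force: 25.0
```

Request:
step_arm([
  [-1,0,0,0],
  [-2,-1,0,0],
  [-3,-1.5,0,0],
  [-4,-2,0,0],
  [-5,-2.5,0,0],
  [-6,-2.5,0,0],
  [-6,-2.5,0,0],
  [-6,-2.5,0,0],
])

```text
time_s: 18.95
tool_pos: [0.5348, -0.0575, 0.0468]
tool_rot: [[0.139, -0.99, -0.001], [-0.99, -0.139, -0.001], [0.001, 0.001, -1.0]]
wrist_force: [-3.2, -7.9, 7.4]
grip_width: 0.0438
gripper_force: 25.0
```

```bash
python3 - <<'E'
from h import *
o=get_obs();w=o['wrist_force'];print(toj(o['tool_pos']),o['time_s'],'Fj',JX@w,JY@w,w[2],o['grip_width'])
E
```

```text
[-35.30422518   8.99096976  46.84090356] 18.95 Fj -4.2524275041659205 -7.412424088906524 7.44950591168611 0.04378605363207305
```

Request:
step_arm([
  [0,0,-0.7,0],
  [0,0,-0.7,0],
  [0,0,-0.7,0],
])

```text
time_s: 19.2
tool_pos: [0.5347, -0.0567, 0.0469]
tool_rot: [[0.139, -0.99, -0.001], [-0.99, -0.139, -0.0], [-0.0, 0.001, -1.0]]
wrist_force: [-2.9, -3.1, 0.8]
grip_width: 0.0438
gripper_force: 25.0
```

```bash
python3 - <<'E'
from h import *
o=get_obs();w=o['wrist_force'];print(toj(o['tool_pos']),o['time_s'],'Fj',JX@w,JY@w,w[2],o['grip_width'])
ci=optics.camera_info('wrist');im=optics.capture('wrist')[:,:,::-1];cv2.imwrite('pics/w7.png',im)
t=optics.capture('top')[:,:,::-1];s=optics.capture('scene')[:,:,::-1]
cs=optics.camera_info('scene');print([np.round(proj(cs,tow(p))) for p in([-34,103,50],[-65,103,60],[97,103,22])])
a=cv2.resize(np.ascontiguousarray(s[175:275,205:375]),None,fx=4,fy=4,interpolation=cv2.INTER_CUBIC);cv2.imwrite('pics/s7.png',a)
E
```

```text
[-35.32857758   9.79441896  46.88599878] 19.2 Fj -3.338759224015751 -2.6477557005882852 0.805553477266423 0.04382343447157823
[array([332., 215.]), array([337., 207.]), array([307., 250.])]
```

View pics/s7.png

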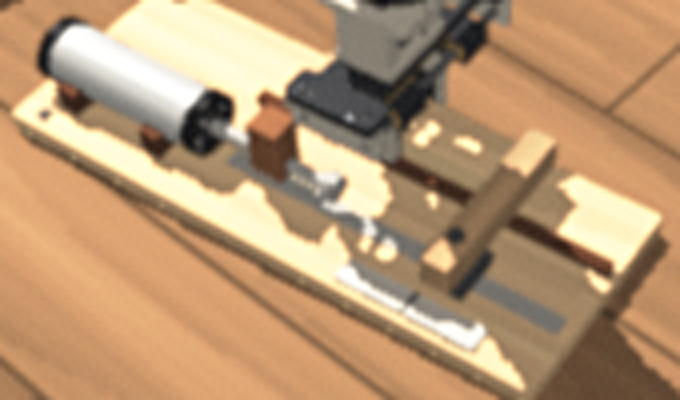

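The scene crop shows the bar still beside the line and the blank in the gripper behind it. I'll creep on toward the bar while watching the force.

Request:
step_arm([
  [-0.5,-0.5,-0.3,0],
  [-1,-0.5,-0.3,0],
  [-1.5,-0.5,-0.3,0],
  [-1.5,-0.5,-0.3,0],
  [-1.5,-0.5,-0.3,0],
])

```text
time_s: 19.77
tool_pos: [0.5345, -0.0553, 0.047]
tool_rot: [[0.139, -0.99, -0.002], [-0.99, -0.139, -0.0], [0.0, 0.002, -1.0]]
wrist_force: [-5.0, -2.8, -0.8]
grip_width: 0.0441
gripper_force: 25.0
```

```bash
cat > f.py <<'E'
from h import *
o=get_obs();w=o['wrist_force'];R=o['tool_rot'];print(toj(o['tool_pos']),o['time_s'],'Fj',JX@w,JY@w,w[2],'Mz',o['ft_torque'][2],o['grip_width'],'turn',-(-82-np.degrees(np.arctan2(R[1,0],R[0,0]))))
E
python3 f.py
```

```text
[-35.29554213  11.22266276  46.96346717] 19.7667 Fj -5.29943100200843 -2.0960533876051817 -0.8127849328825432 Mz -0.19108456051427014 0.04410812854204861 turn 0.008678923395024185
```

Request:
step_arm([
  [-0.5,0.2,0,0],
  [-1,0.2,0,0],
  [-1,0.2,0,0],
  [-1,0.2,0,0],
])

```text
time_s: 20.1
tool_pos: [0.5343, -0.0543, 0.047]
tool_rot: [[0.139, -0.99, -0.002], [-0.99, -0.139, -0.0], [-0.0, 0.002, -1.0]]
wrist_force: [-3.8, -3.1, -1.3]
grip_width: 0.0438
gripper_force: 25.0
```

```bash
python3 f.py
```

```text
[-35.31129919  12.27133647  47.04512959] 20.1 Fj -4.1977528174521215 -2.5658659944938753 -1.2895703251801214 Mz -0.22761278761013853 0.043776817655707546 turn 0.010793091342023331
```

Request:
step_arm([
  [-0.5,0.3,0,0],
  [-0.5,0.3,0,0],
  [-0.5,0.3,0,0],
])

```text
time_s: 20.35
tool_pos: [0.5343, -0.0539, 0.0471]
tool_rot: [[0.139, -0.99, -0.001], [-0.99, -0.139, -0.0], [0.0, 0.001, -1.0]]
wrist_force: [-3.5, -4.5, -2.9]
grip_width: 0.0439
gripper_force: 25.0
```

Request:
step_arm([
  [-0.5,0,0,0],
  [-0.5,0,0,0],
  [-0.5,0,0,0],
])

```text
time_s: 20.6
tool_pos: [0.5343, -0.0538, 0.0471]
tool_rot: [[0.139, -0.99, -0.001], [-0.99, -0.139, -0.001], [0.001, 0.002, -1.0]]
wrist_force: [-2.8, -6.8, -3.3]
grip_width: 0.0437
gripper_force: 25.0
```

```bash
python3 f.py
```

```text
[-35.31499946  12.72912156  47.13214528] 20.6 Fj -3.69913882239564 -6.392647361010681 -3.254507029591308 Mz -0.2603047747322 0.0436865771628866 turn 0.01560894082352604
```

Request:
step_arm([
  [0.5,0.5,0.4,0],
  [0.5,0.5,0.4,0],
  [0.5,0.5,0.4,0],
])

```text
time_s: 20.85
tool_pos: [0.5343, -0.0539, 0.047]
tool_rot: [[0.14, -0.99, -0.0], [-0.99, -0.14, -0.0], [0.0, 0.001, -1.0]]
wrist_force: [-2.2, -3.6, -1.0]
grip_width: 0.0439
gripper_force: 25.0
```

```bash
python3 f.py
```

```text
[-35.32797401  12.68133491  46.99858514] 20.85 Fj -2.6356596190514034 -3.2468661381658785 -1.0264289681767647 Mz -0.2620278740633247 0.043889750329341205 turn 0.026472626185395143
```

Request:
step_arm([
  [0.2,0.3,0,0],
  [0.2,0.3,0,0],
  [0.2,0.3,0,0],
  [0.2,0.3,0,0],
  [0.2,0.3,0,0],
  [0.2,0.3,0,0],
], claw=60)

```text
time_s: 21.35
tool_pos: [0.5346, -0.0538, 0.0473]
tool_rot: [[0.14, -0.99, 0.001], [-0.99, -0.14, 0.0], [-0.0, -0.001, -1.0]]
wrist_force: [-0.9, -0.2, 0.4]
grip_width: 0.0599
gripper_force: 0.0
```

Request:
step_arm([
  [0,0,-5,0],
  [0,0,-15,0],
  [0,0,-35,0],
  [0,0,-60,0],
  [0,0,-90,0],
  [0,0,-120,0],
  [0,0,-145,0],
  [0,0,-160,0],
])

```text
time_s: 22.02
tool_pos: [0.5353, -0.054, 0.2117]
tool_rot: [[0.14, -0.99, 0.005], [-0.99, -0.14, 0.0], [0.0, -0.005, -1.0]]
wrist_force: [1.3, -0.7, -0.8]
grip_width: 0.0599
gripper_force: 0.0
```

Request:
step_arm([
  [-10,-15,-10,0],
  [-20,-35,-10,0],
  [-20,-50,-10,0],
  [-20,-50,-10,0],
  [-20,-50,-10,0],
])

```text
time_s: 22.43
tool_pos: [0.5811, -0.0271, 0.2177]
tool_rot: [[0.14, -0.99, 0.0], [-0.99, -0.14, 0.0], [-0.0, -0.0, -1.0]]
wrist_force: [-0.4, -0.6, -0.6]
grip_width: 0.06
gripper_force: 0.0
```

```bash
python3 f.py; python3 - <<'E'
from h import *
import pickle
ci=optics.camera_info('wrist');im=optics.capture('wrist')[:,:,::-1];cv2.imwrite('pics/w8.png',im);pickle.dump(ci,open('w8.pkl','wb'))
print([np.round(proj(ci,tow(p))) for p in([97.5,103,22],[10,103,60],[-34,-77,50],[-12,100,50])])
a=cv2.resize(np.ascontiguousarray(im[40:300,220:500]),None,fx=2.3,fy=2.3,interpolation=cv2.INTER_CUBIC);cv2.imwrite('pics/w8c.png',a)
E
```

```text
[ 14.78839392  32.69239695 217.65951056] 22.4333 Fj -0.49018164152559324 -0.5469070948813413 -0.5700794683644907 Mz -0.01195399706895044 0.05998310345021221 turn 0.03861540139237718
[array([241., 240.]), array([323., 257.]), array([377.,  56.]), array([345., 249.])]
```

View pics/w8c.png

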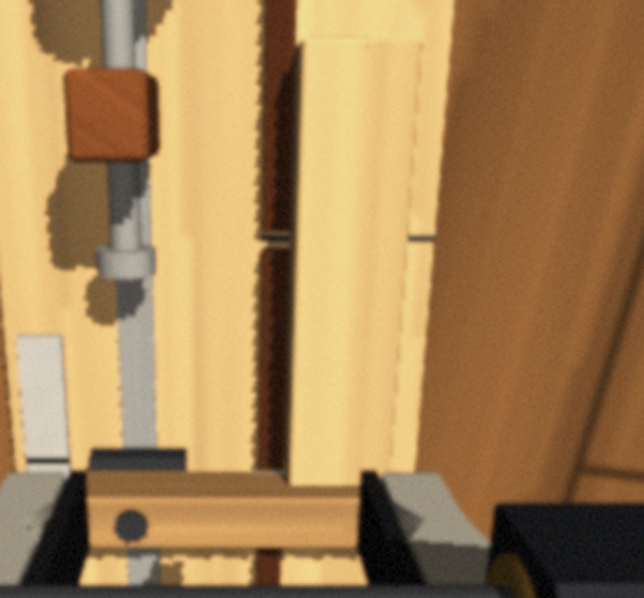

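The blank lies along the fence with its end at the bar (crop row ≈485). The bar face is just below the lath line, and the gauge is home. Now a numeric check.

```bash
python3 - <<'E'
from h import *
import pickle
ci=pickle.load(open('w8.pkl','rb'));g=cv2.cvtColor(cv2.imread('pics/w8.png'),cv2.COLOR_BGR2GRAY).astype(float)
for r in(70,100,130,170,200,230):
    d=np.diff(cv2.GaussianBlur(g,(3,3),0)[r,338:360]);e=338.5+d.argmax();print(r,e,toj(ray(ci,(e,r),.05)).round(1))
l=g[235:247,233:246].mean(1);k=235+l.argmin();print('line',k,toj(ray(ci,(240,k),.022)))
b=g[238:266,300:328].mean(1);d=np.diff(b);print(b.astype(int));t=238.5+12+d[12:].argmax();u=238.5+d[:14].argmin();print('bar',toj(ray(ci,(314,t),.06)),toj(ray(ci,(314,u),.031)))
print('blank/bar col', g[240:264,352:366].mean(1).astype(int)); print('rear',g[45:70,360:395].mean(1).astype(int))
E
```

```text
70 350.5 [-12.3 -66.3  50. ]
100 349.5 [-12.2 -42.1  50. ]
130 348.5 [-12.1 -16.5  50. ]
170 347.5 [-12.3  19.7  50. ]
200 346.5 [-12.2  48.7  50. ]
230 345.5 [-12.1  79.4  50. ]
line 240 [ 98.08289026 102.99906594  22.        ]
[193 193 193 193 193 189 170 134 110 106 105 106 108 108 106 105 106 116
 141 160 159 152 148 147 148 148 152 155]
bar [ 18.51298454 101.80672149  60.        ] [ 18.73310031 103.90212837  31.        ]
blank/bar col [211 210 210 210 210 210 210 211 210 207 188 146 114 108 107 117 140 160
 159 153 150 147 147 150]
rear [211 211 211 212 211 211 211 211 211 210 208 209 211 210 207 206 207 207
 207 207 207 207 207 207 207]
```

```bash
python3 -c "
from station import ticket;print(ticket.finish_job())"
```

```text
the job is handed in; nothing more can be done
None
```

The job is handed in: the stop bar's face measures within about 1 mm of the lath line, the gauge was eased fully home, and the blank lies flat along the fence with its end against the bar, in about 22.5 s of the 61 s allowed.

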